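# Load the spare filter cartridge into the gas manifold and lock it

### The job

Put the loose filter cartridge into the empty bay of the sloping two-bay gas manifold so that it sits fully home, then swing the locking bar round by its knob until it lies across both cartridges against its stop. Leave the bottle, the vials and the wrench where they are.

Things in the scene. Friction and masses are not known exactly. Their poses are not given: they have to be found in the camera images.
- manifold: Grey/aluminium two-bay gas manifold, fixed on the bench, 170 x 200 mm base. Its sloping face (130 mm along the slope, 196 mm wide, centre 135 mm above the bench) leans 25 degrees down towards the robot side. Origin: on the bench under the centre of the face; x points to the high side, away from the robot, z up. Both pockets run square to the sloping face.
- bay1: Bay on the manifold's +y side. Rectangular pocket, 35 mm along the slope x 43 mm across, 30 mm deep, with a 3 mm chamfered mouth. Origin: centre of the pocket floor; z points out of the pocket, square to the sloping face (25 degrees from vertical); x up the slope; y along the manifold's y. The two bays' centres are 100 mm apart.
- bay2: The same bay on the manifold's -y side. Exactly one of the two bays is empty at the start.
- resident: A second, identical cartridge that already sits firmly in one of the bays (it cannot move). Origin: at the floor centre of the bay that it fills; its axes are those of the manifold, not tilted.
- cartridge: The loose filter cartridge: ribbed aluminium block 32 (x) x 40 (y) x 68 (z) mm, 0.24 kg, standing upright on the bench. Origin: centre of its underside, z up along its length. When fully home it stands 38 mm out of the sloping face, its 32 mm side along the slope; either way round is fine.
- lever (a joint): Angle of the locking bar about a 42 mm high post midway between the bays, its axis square to the sloping face. 0 = shut against its stop, the bar lying across both bays along the manifold's y with its knob at the -y end; about 1.57 = open, the bar along the slope, knob at the low side towards the robot. Range 0 to 2.0; it stays where it is left.
- lever_pivot (a point): On the locking bar's turning axis, at the height of the bar's underside. The steel bar is 16 mm wide and 8 mm thick, its underside 42 mm above the sloping face, 4 mm over a fully seated cartridge; it reaches 69 mm from the pivot on the plain end and 87 mm on the knob end.
- lever_knob (a point): Centre of the black knob on the locking bar: upright on the bar (square to the sloping face), 16 mm diameter, 20 mm high, 78 mm from the pivot; this point is 10 mm below the knob's top and 10 mm above the bar's top.
- reagent: Bystander: grey plastic reagent bottle with a blue cap, 75 x 75 x 152 mm, upright; origin under its centre.
- vial1: Bystander: small glass vial with a crimped metal cap, 22 mm diameter, 51 mm high; origin under its centre.
- vial2: Bystander: another such vial.
- wrench: Bystander: small steel wrench, 150 mm long, lying on the bench along its x.
There are look-alikes about, which are no part of the job. What is shaped like the cartridge but blue is not meant.

How it is judged:
On the way, in this order (a step that is already met when the one before it is completed fails the run):
1. the cartridge is fully home in the empty bay, with the locking bar still open (((x of cartridge in the frame of bay1 between -0.004 and 0.004 m and y of cartridge in the frame of bay1 between -0.004 and 0.004 m and z of cartridge in the frame of bay1 between -0.004 and 0.003 m and angle between the z axis of cartridge and the z axis of bay1, either way round below 0.12 rad) or (x of cartridge in the frame of bay2 between -0.004 and 0.004 m and y of cartridge in the frame of bay2 between -0.004 and 0.004 m and z of cartridge in the frame of bay2 between -0.004 and 0.003 m and angle between the z axis of cartridge and the z axis of bay2, either way round below 0.12 rad)) and value of joint lever above 0.9 rad), for 0.2 s.
2. the locking bar is swung shut over the seated cartridges (((x of cartridge in the frame of bay1 between -0.004 and 0.004 m and y of cartridge in the frame of bay1 between -0.004 and 0.004 m and z of cartridge in the frame of bay1 between -0.004 and 0.003 m and angle between the z axis of cartridge and the z axis of bay1, either way round below 0.12 rad) or (x of cartridge in the frame of bay2 between -0.004 and 0.004 m and y of cartridge in the frame of bay2 between -0.004 and 0.004 m and z of cartridge in the frame of bay2 between -0.004 and 0.003 m and angle between the z axis of cartridge and the z axis of bay2, either way round below 0.12 rad)) and value of joint lever below 0.12 rad), for 0.2 s.
At the end, for the whole second after the job is handed in: The loose cartridge rests in the bay that was empty: within 4 mm of the pocket's centre line each way, its underside within 3 mm of the pocket floor, its length within 0.12 rad of the pocket's axis; the locking bar is within 0.12 rad of its stop (all of step 2 and linear speed of cartridge below 0.02 m/s); the robot touches nothing.
It fails at once if the reagent is pushed more than 30 mm from its place (distance of reagent from where it was at the start of the episode above 0.03 m).
It fails at once if the vial1 is pushed more than 30 mm from its place (distance of vial1 from where it was at the start of the episode above 0.03 m).
It fails at once if the vial2 is pushed more than 30 mm from its place (distance of vial2 from where it was at the start of the episode above 0.03 m).
It fails at once if the wrench is pushed more than 30 mm from its place (distance of wrench from where it was at the start of the episode above 0.03 m).
It also fails if it takes over 58 s, if anything falls off the work surface, if the arm or the gripper's body presses on something with over 40 N, if the wrist force passes 120 N, or if a joint passes its speed limit or range.

### The arm

A 7-joint arm with a two-finger parallel gripper is mounted at the origin on the work surface. World frame = base frame: x ahead of the robot, y to its left, z up, the work surface at z = 0. Lengths are in m, angles in rad, forces in N, time in s.
With the tool pointing down it reaches from about 0.425 to 0.875 m from the base axis. Payload 4.7 kg.
Tool frame: the origin (TCP) lies between the finger pads; the fingertips stand 11 mm ahead of it and the grasp point (between the pads) lies 8 mm behind it; z points along the fingers, y is the line along which they close (so a half turn about z gives the same grasp; the last joint's range is limited). The gripper opens to 87 mm and grips with 3 to 60 N. Pads are 19 mm wide; open, the fingers measure 117 mm over their backs; the gripper's body (75 mm by 190 mm) begins 51 mm behind the grasp point.
Start: joints at [1.124, 0.321, -0.07, 1.45, 0.023, 1.371, -0.057], TCP at [0.289, -0.582, 0.234] pointing down, gripper open.
Joint ranges: [-2.86, 2.86], [-0.3, 2.09], [-1.38, 1.24], [0.06, 2.45], [-1.56, 4.7], [0.09, 2.05], [-2.69, 2.69]. Speed limits (rad/s): [2.57, 2.57, 3.14, 3.14, 3.14, 3.14, 3.14].

### API

Orientations are given as a rotation vector (axis times angle).
In Python, from bench import ctrl gives the robot as it stands. The module is installed in compiled form; this text tells all that it offers.
- The arm moves only by the shell command python3 -m inch 'ROWS' [FORCE]. ROWS is JSON, a list of rows, each an object with "slide": the shift along the tool's x, y, z scaled (see below), a list of three; "angular": the turn, a rotation vector about the tool's x, y, z scaled (see below), a list of three; "claw": the opening, from -1 (shut) to 1 (fully open). In form: [{"slide": [tx, ty, tz], "angular": [rx, ry, rz], "claw": claw}, ...]. A call has 1 to 10 rows; each row is the pose to reach, as a shift and turn from the pose commanded when the call began, along the tool's axes at that moment; what a row does not reach only later rows make up. The controller multiplies each number of a shift by 0.25 m and each number of a turn by 30 degrees. A row lasts 1/10 s, in which the tool goes at most 50 mm and 8.59 degrees, less where a joint would pass 70% of its speed; a pose out of reach is approached as far as the arm can. A call with a number of a shift or a turn outside -1 to 1 is refused whole. A call with a gripper value outside its range is refused whole. The fingers move at their own pace and stop on an object; FORCE is the grip in N (left out, the last holds). Time passes only in rows, so rows that repeat a pose let the fingers close. It gives the time, the measured TCP pose, the force, the opening and the grip force at its end, in the units of the state.
- ctrl.get_state(): the state, without advancing time (a new reading comes with each control period).
- ctrl.get_image(name): name is "scene" or "top"; returns a dict with "color" (400x640x3 uint8, red, green, blue), "depth" (400x640 float32, m along the optical axis (not along the pixel's ray), 0 where there is no reading), "camera_matrix" (3x3 intrinsics, pixels), "extrinsics" (4x4, takes a point from camera to world coordinates). Camera axes: x right, y up, looking along -z (the intrinsics and any distortion apply to the point x, -y, -z); pixel columns grow to the right and rows downward; lengths in m; the calibration is good to about 2 mm. A picture is of the moment at which its call begins.
- ctrl.close_job(): hands the job in; it is judged then, once.
Trained networks look in the newest picture that a camera, given by its name, has taken for a name from the list of things; names that differ only in an ending like _2 or _b are one class to them, and where a whole thing is asked for, a point or a joint stands for the part that bears it (a point fixed in the world has none). Each returns a list of dicts, best first, with "confidence" (0 to 1); they miss things now and then, are a little off and sometimes report something else, mostly with a low value. They report only what shows in the picture. A call takes as long as a camera call. They do not tell look-alikes from the thing itself.
- ctrl.find_in(query, camera): "bbox" ([centre column, centre row, width, height] in pixels, round what is visible of it).
- ctrl.outline_of(query, camera): "mask" (400x640 bool, what is visible of it) and "bbox" ([centre column, centre row, width, height] in pixels, round what is visible of it).
The state is a dict: "time": time; "joint_positions": joint angles; "qd": joint speeds; "joint_torque": joint torques, N m; "position": TCP position; "tool_rot": TCP orientation; "ft_force": force on the tool from outside, world axes, zero at the start; "torque": the same for the moment, N m; "grip_width": opening from 0.0 (shut) to 1.0 (fully open); "grip_force": force on a finger pad.
Only numpy, scipy, OpenCV 4.12 (cv2) and the standard library are available. Lean on these libraries where they do the work, as an engineer would, in place of code of your own. Each camera call takes 0.05 s, during which the arm holds its last target. There are 200 camera calls.

## Working session

There is one attempt and no reset: what is moved stays moved. The work goes in short steps, Python scripts to look and compute and a shell command to move; the robot and the scene stay as the last step left them, time stands still between calls to the robot, and variables do not carry over. Pictures are saved under pics/ and viewed, at most 10 in all, crops included, and the job is handed in when it is done.

```bash
mkdir -p pics
cat > h.py <<'E'
import numpy as np, cv2
from bench import ctrl
from scipy.spatial.transform import Rotation as R
def cloud(im):
    d=im["depth"];K=im["camera_matrix"];T=im["extrinsics"]
    v,u=np.mgrid[:400,:640]
    p=np.stack([(u-K[0,2])/K[0,0]*d,-(v-K[1,2])/K[1,1]*d,-d],-1)
    w=p@T[:3,:3].T+T[:3,3]; w[d==0]=np.nan
    return w
def save(im,n): cv2.imwrite(f"pics/{n}.png",im["color"][:,:,::-1])
E
python3 - <<'E'
from h import *
np.set_printoptions(precision=3,suppress=True)
s=ctrl.get_state();print(s)
for c in("scene","top"):
    im=ctrl.get_image(c);save(im,c+"0");W=cloud(im);np.save(c+"0.npy",W);np.savez(c+"0i.npz",**im)
    print(c,im["extrinsics"],im["camera_matrix"])
    for q in("manifold","cartridge","resident","lever","lever_knob","reagent","vial1","wrench"):
        for r in ctrl.outline_of(q,c):
            m=r["mask"];p=W[m];print(q,round(r["confidence"],2),np.array(r["bbox"]).round(),np.nanmedian(p,0),np.nanpercentile(p,2,axis=0),np.nanpercentile(p,98,axis=0))
E
```

```text
{'time': 0.0, 'joint_positions': array([ 1.124,  0.322, -0.07 ,  1.452,  0.023,  1.371, -0.057]), 'qd': array([-0.   , -0.001,  0.   , -0.   , -0.002,  0.   ,  0.001]), 'joint_torque': array([ -0.   , -49.129,  -0.404, -31.252,  -0.064,   0.044,   0.   ]), 'position': array([ 0.289, -0.582,  0.232]), 'tool_rot': array([-3.057, -0.717,  0.001]), 'ft_force': array([-0.437, -0.004, -0.27 ]), 'torque': array([-0.036,  0.009, -0.013]), 'grip_force': 0.0, 'grip_width': 0.9981306352982917}
scene [[-0.313 -0.537  0.783  1.395]
 [ 0.949 -0.194  0.247  0.241]
 [ 0.019  0.821  0.571  0.716]
 [ 0.     0.     0.     1.   ]] [[398.931   0.    319.77 ]
 [  0.    398.931 201.304]
 [  0.      0.      1.   ]]
manifold 0.72 [285. 212.  88.  97.] [ 0.657 -0.091  0.09 ] [ 0.521 -0.185  0.005] [ 0.698 -0.002  0.165]
cartridge 0.93 [437. 223.  18.  26.] [0.457 0.287 0.047] [0.432 0.268 0.005] [0.463 0.309 0.07 ]
cartridge 0.65 [442. 245.  23.  29.] [0.556 0.307 0.046] [0.526 0.288 0.003] [0.566 0.328 0.07 ]
resident 0.59 [283. 213.  90.  92.] [ 0.657 -0.091  0.09 ] [ 0.523 -0.185  0.006] [ 0.698 -0.001  0.
[... 1217 characters left out ...]
]
lever 0.86 [343. 209.  12.  55.] [ 0.559 -0.108  0.177] [ 0.488 -0.118  0.148] [ 0.627 -0.097  0.207]
lever_knob 0.74 [346. 211.  16.  56.] [ 0.56  -0.108  0.177] [ 0.486 -0.118  0.147] [ 0.629 -0.096  0.207]
reagent 0.96 [246. 156.  25.  31.] [0.728 0.182 0.116] [0.705 0.152 0.017] [0.773 0.225 0.156]
vial1 0.53 [217. 185.   9.   9.] [0.655 0.294 0.038] [0.648 0.286 0.002] [0.669 0.305 0.056]
vial1 0.46 [184. 176.   8.   8.] [0.69  0.388 0.037] [ 0.681  0.381 -0.   ] [0.701 0.4   0.054]
wrench 0.86 [436. 195.  43.  29.] [ 0.623 -0.414  0.004] [ 0.583 -0.476 -0.005] [ 0.668 -0.349  0.013]
wrench 0.21 [346. 210.  10.  56.] [ 0.563 -0.108  0.181] [ 0.489 -0.118  0.149] [ 0.628 -0.097  0.207]
```

Run:
```python
import cv2,numpy as np
a=cv2.imread("pics/top0.png")[140:280,170:470];b=cv2.imread("pics/scene0.png")[150:310,210:470]
a=cv2.resize(a,(640,299),interpolation=cv2.INTER_CUBIC);b=cv2.resize(b,(487,300),interpolation=cv2.INTER_CUBIC)
b=cv2.copyMakeBorder(b,0,0,0,153,0);cv2.imwrite("pics/both0.png",np.vstack([a,b]))
```

```text
(no output)
```

View pics/both0.png

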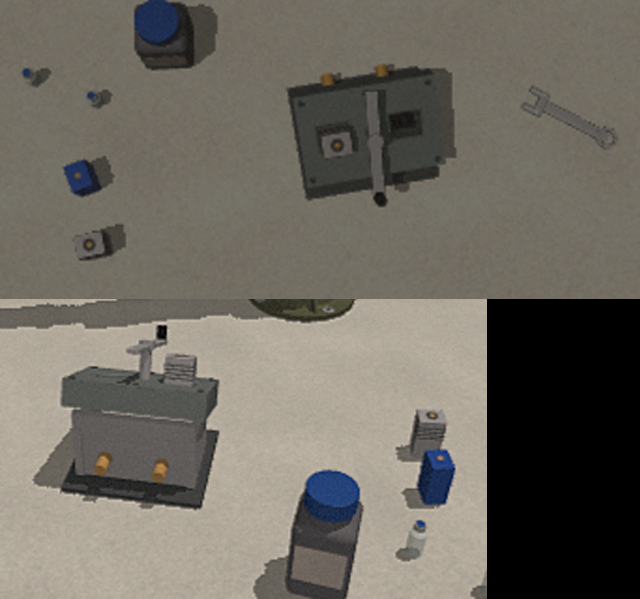

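```bash
cat > fit.py <<'E'
from h import *
np.set_printoptions(precision=4,suppress=True)
n25=np.radians(25)
for c in("scene","top"):
    W=np.load(c+"0.npy").reshape(-1,3)
    col=np.load(c+"0i.npz")["color"].reshape(-1,3).astype(int)
    sel=(abs(W[:,0]-.59)<.14)&(abs(W[:,1]+.1)<.14)&(W[:,2]>.09)&(W[:,2]<.185)
    P=W[sel]
    rng=np.random.default_rng(0);best=None
    for i in range(1500):
        a,b,d=P[rng.choice(len(P),3,False)];n=np.cross(b-a,d-a);L=np.linalg.norm(n)
        if L<1e-5: continue
        n/=L
        if n[2]<0:n=-n
        if abs(n[2]-np.cos(n25))>.06: continue
        k=abs((P-a)@n)<.003
        if best is None or k.sum()>best.sum():best=k
    Q=P[best];m=Q.mean(0);n=np.linalg.svd(Q-m)[2][2];n*=np.sign(n[2])
    r=(P-m)@n
    yawn=np.arctan2(-n[1],-n[0])
    ex=np.cross([-np.sin(yawn),np.cos(yawn),0],n); ey=np.cross(n,ex)
    q=np.c_[(Q-m)@ex,(Q-m)@ey].astype(np.float32)
    rect=cv2.minAreaRect(q*1000)
    print(c,"n",n,"tilt",np.degrees(np.arccos(n[2])),"yaw",np.degrees(yawn),"std",r[best].std(),best.sum())
    print(" rect",rect,"centre", m+ex*rect[0][0]/1000+ey*rect[0][1]/1000)
    for nm,x0,y0,z0,z1 in(("cart",.439,.287,.061,.08),("blue",.535,.304,.061,.08)):
        k=(abs(W[:,0]-x0)<.035)&(abs(W[:,1]-y0)<.035)&(W[:,2]>z0)&(W[:,2]<z1)
        print(nm,k.sum(),np.median(W[k,2]),cv2.minAreaRect((W[k,:2]*1000).astype(np.float32)),W[k,:2].mean(0),col[k].mean(0))
E
python3 fit.py
```

```text
scene n [-0.4082 -0.0684  0.9103] tilt 24.45252179878645 yaw 9.515958192269993 std 0.0010713456983681268 620
 rect ((-18.714859008789062, 1.35430908203125), (196.395751953125, 136.15211486816406), 89.88429260253906) centre [ 0.5903 -0.1043  0.1361]
cart 132 0.0680831841173718 ((443.1132507324219, 289.6822814941406), (36.778770446777344, 39.762908935546875), 14.597408294677734) [0.4477 0.2895] [120.5758 114.3106 109.9545]
blue 149 0.06801187048487067 ((544.3684692382812, 308.984130859375), (41.71549606323242, 32.25873947143555), 21.109712600708008) [0.5455 0.3082] [ 38.8591  61.3758 112.1275]
top n [-0.4147 -0.0743  0.9069] tilt 24.91866003279536 yaw 10.160741896122454 std 0.0016301358161788676 1482
 rect ((-2.5039024353027344, 0.5606918334960938), (196.6590576171875, 131.9874267578125), 88.96429443359375) centre [ 0.5885 -0.1038  0.1342]
cart 144 0.06785557939676068 ((441.06878662109375, 290.8045654296875), (31.865352630615234, 41.0174446105957), 11.32926082611084) [0.4409 0.2903] [89.3056 84.6389 80.2014]
blue 138 0.06742021899551287 ((538.9636840820312, 309.19732666015625), (40.45211410522461, 32.466712951660156), 22.59866714477539) [0.5384 0.3089] [37.0072 49.971  83.971 ]
```

```bash
cat > go.py <<'E'
# usage: go.py x y z psi tilt (TCP; tool y along yaw psi raised by tilt) -> scaled shift and turn
from h import *
import sys
np.set_printoptions(precision=4,suppress=True)
x,y,z,ps,t=map(float,sys.argv[1:6]);ps,t=np.radians([ps,t])
yt=np.array([np.cos(t)*np.cos(ps),np.cos(t)*np.sin(ps),np.sin(t)])
zt=-np.array([-np.sin(t)*np.cos(ps),-np.sin(t)*np.sin(ps),np.cos(t)])
T=np.c_[np.cross(yt,zt),yt,zt]
s=ctrl.get_state();C=R.from_rotvec(s["tool_rot"]).as_matrix();d=np.array([x,y,z])-s["position"]
sl=C.T@d/.25;an=R.from_matrix(C.T@T).as_rotvec()/np.radians(30)
print("t",s["time"],"pos",s["position"],"toolx",C[:,0],"tooly",C[:,1],"F",s["ft_force"])
print("slide",sl,"ang",an,"len mm",np.linalg.norm(d)*1000)
E
python3 go.py 0.45 -0.30 0.34 11.5 0
python3 -m inch '[]' ; python3 go.py 0.45 0.0 0.34 11.5 0
```

```text
t 0.9 pos [ 0.289  -0.5822  0.2336] toolx [ 0.8957  0.4446 -0.0001] tooly [ 0.4446 -0.8957  0.0001] F [ 0.0924 -0.6703  0.4577]
slide [ 1.0788 -0.7248 -0.4257] ang [ 0.0001  0.0003 -2.5033] len mm 341.9082222692623
t 0.9 pos [ 0.289  -0.5822  0.2336] toolx [ 0.8957  0.4446 -0.0001] tooly [ 0.4446 -0.8957  0.0001] F [ 0.0924 -0.6703  0.4577]
slide [ 1.6124 -1.7997 -0.4258] ang [ 0.0001  0.0003 -2.5033] len mm 613.389924399446invalid input at $: expected 1 to 10 rows
```

```bash
python3 -m inch '[{"slide":[0.4,-0.3,-0.42],"angular":[0,0,-0.5],"claw":1},{"slide":[0.98,-0.7,-0.42],"angular":[0,0,-1],"claw":1},{"slide":[0.98,-0.7,-0.42],"angular":[0,0,-1],"claw":1},{"slide":[0.98,-0.7,-0.42],"angular":[0,0,-1],"claw":1},{"slide":[0.98,-0.7,-0.42],"angular":[0,0,-1],"claw":1},{"slide":[0.98,-0.7,-0.42],"angular":[0,0,-1],"claw":1},{"slide":[0.98,-0.7,-0.42],"angular":[0,0,-1],"claw":1},{"slide":[0.98,-0.7,-0.42],"angular":[0,0,-1],"claw":1},{"slide":[0.98,-0.7,-0.42],"angular":[0,0,-1],"claw":1},{"slide":[0.98,-0.7,-0.42],"angular":[0,0,-1],"claw":1}]'; python3 go.py 0.45 -0.05 0.34 11.5 0;python3 go.py 0.45 0.0 0.34 11.5 0
```

```text
time: 1.9
position: [0.4295, -0.318, 0.338]
tool_rot: [-2.77, -1.481, 0.002]
ft_force: [-0.8, 0.3, 0.3]
grip_width: 1.002
grip_force: 0.0
t 1.9 pos [ 0.4295 -0.318   0.338 ] toolx [ 0.5555  0.8315 -0.0007] tooly [ 0.8315 -0.5555 -0.0008] F [-0.7765  0.2894  0.3087]
slide [ 0.9371 -0.5274 -0.0083] ang [-0.0021  0.0007 -1.5082] len mm 268.83793333460636
t 1.9 pos [ 0.4295 -0.318   0.338 ] toolx [ 0.5555  0.8315 -0.0007] tooly [ 0.8315 -0.5555 -0.0008] F [-0.7765  0.2894  0.3087]
slide [ 1.1034 -0.6386 -0.0083] ang [-0.0021  0.0007 -1.5082] len mm 318.71394135929694
```

```bash
python3 -m inch '[{"slide":[0.98,-0.55,0],"angular":[0,0,-1],"claw":1},{"slide":[0.98,-0.55,0],"angular":[0,0,-1],"claw":1},{"slide":[0.98,-0.55,0],"angular":[0,0,-1],"claw":1},{"slide":[0.98,-0.55,0],"angular":[0,0,-1],"claw":1},{"slide":[0.98,-0.55,0],"angular":[0,0,-1],"claw":1},{"slide":[0.98,-0.55,0],"angular":[0,0,-1],"claw":1},{"slide":[0.98,-0.55,0],"angular":[0,0,-1],"claw":1},{"slide":[0.98,-0.55,0],"angular":[0,0,-1],"claw":1},{"slide":[0.98,-0.55,0],"angular":[0,0,-1],"claw":1}]'; python3 go.py 0.45 0.2 0.30 12 0
```

```text
time: 2.8
position: [0.4515, -0.0388, 0.3382]
tool_rot: [-2.294, -2.146, 0.001]
ft_force: [0.0, -0.4, -0.0]
grip_width: 0.998
grip_force: 0.0
t 2.8 pos [ 0.4515 -0.0388  0.3382] toolx [ 0.0667  0.9978 -0.0001] tooly [ 0.9978 -0.0667 -0.0008] F [ 0.0321 -0.4458 -0.0472]
slide [ 0.9526 -0.0694  0.1526] ang [-0.0015  0.     -0.5274] len mm 241.81827823664733
```

```bash
cat > mf.py <<'E'
# face fit per view, imposing tilt 25 / sizes; cartridge & resident top centre in image via top-view colour edges
from h import *
np.set_printoptions(precision=4,suppress=True)
yaw,t=np.radians(9.9),np.radians(25)
ex=np.array([np.cos(t)*np.cos(yaw),np.cos(t)*np.sin(yaw),np.sin(t)]);ey=np.array([-np.sin(yaw),np.cos(yaw),0]);n=np.cross(ex,ey)
c0=np.array([.5893,-.104,.135])
for c in("scene","top"):
    W=np.load(c+"0.npy").reshape(-1,3);q=np.c_[(W-c0)@ex,(W-c0)@ey,(W-c0)@n]*1000
    f=(abs(q[:,2])<4)&(abs(q[:,0])<80)&(abs(q[:,1])<110)
    print(c,"face lo/hi",np.percentile(q[f],[.5,99.5],axis=0),"off",np.median(q[f,2]))
    for nm,cy,h in(("res",50,38),):
        k=(abs(q[:,2]-h)<4)&(abs(q[:,0])<30)&(abs(q[:,1]-cy)<30);print(nm,k.sum(),q[k].mean(0),cv2.minAreaRect(q[k,:2].astype(np.float32)),q[k].min(0),q[k].max(0))
    k=(abs(q[:,2]-50)<3)&(abs(q[:,0])<90)&(abs(q[:,1])<20);print("bar",k.sum(),q[k].mean(0),cv2.minAreaRect(q[k,:2].astype(np.float32)))
    k=(q[:,2]<-8)&(q[:,2]>-34)&(abs(q[:,0])<25)&(abs(q[:,1]+50)<30);print("hole",k.sum(),q[k].min(0),q[k].max(0))
E
python3 mf.py
```

```text
scene face lo/hi [[-62.507  -98.1925  -3.8644]
 [ 68.6273  97.3792   3.4266]] off 0.6258698050299224
res 51 [ 9.4417 50.5275 37.4526] ((4.477049827575684, 49.54107666015625), (31.08380699157715, 40.64985275268555), 5.00507116317749) [-12.7118  30.0857  34.2066] [20.0874 69.259  39.1261]
bar 65 [10.7964  2.1574 50.0112] ((-2.6397705078125, 1.639108657836914), (18.581819534301758, 146.6443634033203), 83.234619140625)Traceback (most recent call last):
  File "mf.py", line 14, in <module>
    k=(q[:,2]<-8)&(q[:,2]>-34)&(abs(q[:,0])<25)&(abs(q[:,1]+50)<30);print("hole",k.sum(),q[k].min(0),q[k].max(0))
                                                                                         ~~~~~~~~^^^
    return umr_minimum(a, axis, None, out, keepdims, initial, where)
ValueError: zero-size array to reduction operation minimum which has no identity
```

```bash
sed -i 's/print("hole",k.sum(),.*/print("hole",k.sum(),q[k].mean(0) if k.any() else "")/' mf.py; python3 mf.py | tail -4; python3 -m inch '[{"slide":[0.95,-0.07,0.15],"angular":[0,0,-0.53],"claw":1},{"slide":[0.95,-0.07,0.15],"angular":[0,0,-0.53],"claw":1},{"slide":[0.95,-0.07,0.15],"angular":[0,0,-0.53],"claw":1},{"slide":[0.95,-0.07,0.15],"angular":[0,0,-0.53],"claw":1},{"slide":[0.95,-0.07,0.15],"angular":[0,0,-0.53],"claw":1},{"slide":[0.95,-0.07,0.15],"angular":[0,0,-0.53],"claw":1},{"slide":[0.95,-0.07,0.15],"angular":[0,0,-0.53],"claw":1}]'; python3 go.py 0.4415 0.290 0.14 12 0
```

```text
[ 64.2717  97.8561   3.9222]] off -0.377680819837964
res 117 [ 0.5001 50.761  37.7686] ((0.0051059722900390625, 50.969398498535156), (39.21770477294922, 32.60757064819336), 89.9432373046875) [-16.2946  31.3534  34.0315] [16.3053 70.583  41.8779]
bar 169 [-3.7274  1.2822 49.7422] ((-9.076988220214844, 0.8388500213623047), (20.014385223388672, 153.22389221191406), 87.3250732421875)
hole 157 [ -7.6888 -51.7166 -25.3675]
time: 3.5
position: [0.4496, 0.2006, 0.3006]
tool_rot: [-1.971, -2.445, 0.001]
ft_force: [0.9, -0.6, -0.5]
grip_width: 1.0
grip_force: 0.0
t 3.5 pos [0.4496 0.2006 0.3006] toolx [-0.2124  0.9772  0.0001] tooly [ 0.9772  0.2124 -0.0012] F [ 0.8693 -0.558  -0.5303]
slide [0.3561 0.045  0.6422] ang [-0.0023 -0.0002  0.0087] len mm 183.9302908237158
```

```bash
python3 -m inch '[{"slide":[0.36,0.045,0.3],"angular":[0,0,0],"claw":1},{"slide":[0.36,0.045,0.64],"angular":[0,0,0],"claw":1},{"slide":[0.36,0.045,0.64],"angular":[0,0,0],"claw":1},{"slide":[0.36,0.045,0.64],"angular":[0,0,0],"claw":1},{"slide":[0.36,0.045,0.64],"angular":[0,0,0],"claw":1},{"slide":[0.36,0.045,0.64],"angular":[0,0,0],"claw":1},{"slide":[0.36,0.045,0.64],"angular":[0,0,0],"claw":1}]'; python3 go.py 0.4415 0.290 0.048 12 0
```

```text
time: 4.2
position: [0.4433, 0.2908, 0.143]
tool_rot: [1.973, 2.442, 0.003]
ft_force: [0.0, -0.1, -0.1]
grip_width: 1.004
grip_force: 0.0
t 4.2 pos [0.4433 0.2908 0.143 ] toolx [-0.2098  0.9777 -0.0005] tooly [0.9777 0.2098 0.0031] F [ 0.0499 -0.0572 -0.0576]
slide [-0.0015 -0.0087  0.38  ] ang [0.006  0.0009 0.0037] len mm 95.02012889038812
```

```bash
python3 -m inch '[{"slide":[-0.002,-0.009,0.2],"angular":[0,0,0],"claw":1},{"slide":[-0.002,-0.009,0.38],"angular":[0,0,0],"claw":1},{"slide":[-0.002,-0.009,0.38],"angular":[0,0,0],"claw":1},{"slide":[-0.002,-0.009,0.38],"angular":[0,0,0],"claw":1},{"slide":[-0.002,-0.009,0.38],"angular":[0,0,0],"claw":-1},{"slide":[-0.002,-0.009,0.38],"angular":[0,0,0],"claw":-1},{"slide":[-0.002,-0.009,0.38],"angular":[0,0,0],"claw":-1},{"slide":[-0.002,-0.009,0.38],"angular":[0,0,0],"claw":-1},{"slide":[-0.002,-0.009,0.38],"angular":[0,0,0],"claw":-1},{"slide":[-0.002,-0.009,0.38],"angular":[0,0,0],"claw":-1}]' 30; python3 go.py 0.4415 0.290 0.248 12 0
```

```text
time: 5.2
position: [0.4388, 0.2911, 0.0461]
tool_rot: [1.97, 2.447, 0.0]
ft_force: [0.6, 0.1, 0.1]
grip_width: 0.542
grip_force: 0.0
t 5.2 pos [0.4388 0.2911 0.0461] toolx [-0.2131  0.977  -0.0001] tooly [0.977  0.2131 0.0001] F [0.5725 0.0543 0.1195]
slide [-0.0068  0.0095 -0.8075] ang [0.0002 0.0002 0.0102] len mm 201.90051453555927
```

```bash
python3 -m inch '[{"slide":[0,0,0],"angular":[0,0,0],"claw":-1},{"slide":[0,0,0],"angular":[0,0,0],"claw":-1},{"slide":[0,0,0],"angular":[0,0,0],"claw":-1},{"slide":[0,0,0],"angular":[0,0,0],"claw":-1},{"slide":[0,0,0],"angular":[0,0,0],"claw":-1},{"slide":[0,0,0],"angular":[0,0,0],"claw":-1}]' 30; python3 go.py 0.4415 0.290 0.248 12 0
```

```text
time: 5.8
position: [0.4393, 0.2913, 0.0463]
tool_rot: [1.97, 2.446, 0.001]
ft_force: [1.4, 1.2, 1.7]
grip_width: 0.368
grip_force: 29.5
t 5.8 pos [0.4393 0.2913 0.0463] toolx [-0.213   0.977   0.0002] tooly [0.977 0.213 0.001] F [1.4292 1.1618 1.742 ]
slide [-0.0069  0.0082 -0.8069] ang [ 0.0018 -0.0004  0.01  ] len mm 201.74070074073154
```

```bash
python3 -m inch '[{"slide":[0,0,-0.15],"angular":[0,0,0],"claw":-1},{"slide":[0,0,-0.35],"angular":[0,0,0],"claw":-1},{"slide":[0,0,-0.55],"angular":[0,0,0],"claw":-1},{"slide":[0,0,-0.75],"angular":[0,0,0],"claw":-1},{"slide":[0,0,-0.95],"angular":[0,0,0],"claw":-1},{"slide":[0,0,-1],"angular":[0,0,0],"claw":-1},{"slide":[0,0,-1],"angular":[0,0,0],"claw":-1}]' 40
cat > bay.py <<'E'
# bay.py h [dy] [dx] (mm): TCP for the cartridge underside h above the face over bay2
import numpy as np,sys,os
a=[float(v)/1000 for v in sys.argv[1:]]+[0,0];h,dy,dx=a[:3]
yaw,t=np.radians(9.9),np.radians(25)
ex=np.array([np.cos(t)*np.cos(yaw),np.cos(t)*np.sin(yaw),np.sin(t)]);ey=np.array([-np.sin(yaw),np.cos(yaw),0]);n=np.cross(ex,ey)
p=np.array([.5878,-.1043,.135])+ex*dx+ey*(dy-.0483)+n*(h+.0463)
print("target",p.round(4),flush=True)
os.system("python3 go.py %f %f %f 9.9 25"%tuple(p))
E
python3 bay.py 100; python3 go.py 0.48 0.06 0.34 10 12
```

```text
time: 6.5
position: [0.4389, 0.2915, 0.297]
tool_rot: [1.97, 2.446, 0.002]
ft_force: [-0.4, 0.3, -2.1]
grip_width: 0.367
grip_force: 39.3
target [ 0.5352 -0.1625  0.2676]
t 6.5 pos [0.4389 0.2915 0.297 ] toolx [-0.213   0.977  -0.0001] tooly [0.977  0.213  0.0015] F [-0.3847  0.2628 -2.1348]
slide [-1.8564 -0.0106  0.1179] ang [-0.8302 -0.0173  0.0788] len mm 465.0364023417879
t 6.5 pos [0.4389 0.2915 0.297 ] toolx [-0.213   0.977  -0.0001] tooly [0.977  0.213  0.0015] F [-0.3847  0.2628 -2.1348]
slide [-0.9398 -0.0363 -0.1719] ang [-0.397  -0.0078  0.0764] len mm 239.01452669229593
```

```bash
python3 -m inch '[{"slide":[-0.15,0,-0.05],"angular":[0,0,0],"claw":-1},{"slide":[-0.94,-0.04,-0.17],"angular":[-0.4,0,0.08],"claw":-1},{"slide":[-0.94,-0.04,-0.17],"angular":[-0.4,0,0.08],"claw":-1},{"slide":[-0.94,-0.04,-0.17],"angular":[-0.4,0,0.08],"claw":-1},{"slide":[-0.94,-0.04,-0.17],"angular":[-0.4,0,0.08],"claw":-1},{"slide":[-0.94,-0.04,-0.17],"angular":[-0.4,0,0.08],"claw":-1},{"slide":[-0.94,-0.04,-0.17],"angular":[-0.4,0,0.08],"claw":-1},{"slide":[-0.94,-0.04,-0.17],"angular":[-0.4,0,0.08],"claw":-1}]'; python3 bay.py 130
```

```text
time: 7.3
position: [0.478, 0.0606, 0.336]
tool_rot: [1.933, 2.301, 0.243]
ft_force: [0.4, 0.5, -1.7]
grip_width: 0.363
grip_force: 39.3
target [ 0.5227 -0.1647  0.2948]
t 7.3 pos [0.478  0.0606 0.336 ] toolx [-0.1732  0.9849  0.0069] tooly [0.9645 0.1682 0.2035] F [ 0.4268  0.5314 -1.6631]
slide [-0.9196 -0.0126  0.1591] ang [-0.442  -0.0133 -0.0018] len mm 233.32887465816574
```

```bash
python3 -m inch '[{"slide":[-0.2,0,0],"angular":[-0.15,0,0],"claw":-1},{"slide":[-0.92,-0.01,0.16],"angular":[-0.44,0,0],"claw":-1},{"slide":[-0.92,-0.01,0.16],"angular":[-0.44,-0.01,0],"claw":-1},{"slide":[-0.92,-0.01,0.16],"angular":[-0.44,-0.01,0],"claw":-1},{"slide":[-0.92,-0.01,0.16],"angular":[-0.44,-0.01,0],"claw":-1},{"slide":[-0.92,-0.01,0.16],"angular":[-0.44,-0.01,0],"claw":-1},{"slide":[-0.92,-0.01,0.16],"angular":[-0.44,-0.01,0],"claw":-1},{"slide":[-0.92,-0.01,0.16],"angular":[-0.44,-0.01,0],"claw":-1},{"slide":[-0.92,-0.01,0.16],"angular":[-0.44,-0.01,0],"claw":-1}]'; python3 bay.py 10
```

```text
time: 8.2
position: [0.525, -0.1634, 0.298]
tool_rot: [1.811, 2.16, 0.482]
ft_force: [0.1, 0.1, -2.4]
grip_width: 0.367
grip_force: 39.3
target [ 0.5727 -0.156   0.186 ]
t 8.2 pos [ 0.525  -0.1634  0.298 ] toolx [-0.1745  0.9847 -0.0007] tooly [0.891  0.1582 0.4256] F [ 0.0802  0.1115 -2.3794]
slide [-0.0036 -0.0158  0.4874] ang [ 0.0063 -0.0008  0.0051] len mm 121.92989877867207
```

```bash
python3 -m inch '[{"slide":[-0.003,-0.016,0.15],"angular":[0,0,0],"claw":-1},{"slide":[-0.003,-0.016,0.3],"angular":[0,0,0],"claw":-1},{"slide":[-0.003,-0.016,0.42],"angular":[0,0,0],"claw":-1},{"slide":[-0.003,-0.016,0.48],"angular":[0,0,0],"claw":-1},{"slide":[-0.003,-0.016,0.48],"angular":[0,0,0],"claw":-1},{"slide":[-0.003,-0.016,0.48],"angular":[0,0,0],"claw":-1},{"slide":[-0.003,-0.016,0.48],"angular":[0,0,0],"claw":-1}]'; python3 bay.py 2
python3 - <<'E'
from h import *
ims=[]
for c,(r0,r1,c0,c1) in(("scene",(150,280,210,370)),("top",(150,270,280,440))):
    im=ctrl.get_image(c);np.savez(c+"1i.npz",**im);np.save(c+"1.npy",cloud(im))
    b=im["color"][r0:r1,c0:c1,::-1];ims.append(cv2.resize(b,(400,int(400*b.shape[0]/b.shape[1])),interpolation=cv2.INTER_CUBIC))
h=max(i.shape[0] for i in ims);ims=[cv2.copyMakeBorder(i,0,h-i.shape[0],0,0,0) for i in ims]
cv2.imwrite("pics/pre.png",np.hstack(ims))
E
```

```text
time: 8.9
position: [0.5722, -0.1593, 0.19]
tool_rot: [1.813, 2.154, 0.483]
ft_force: [0.2, -0.3, -2.5]
grip_width: 0.371
grip_force: 39.3
target [ 0.576  -0.1554  0.1788]
t 8.9 pos [ 0.5722 -0.1593  0.19  ] toolx [-0.1702  0.9854 -0.0023] tooly [0.8902 0.1548 0.4285] F [ 0.2185 -0.3448 -2.5334]
slide [ 0.0128 -0.0034  0.0479] ang [ 0.0123  0.0054 -0.0011] len mm 12.435062358766212
```

View pics/pre.png

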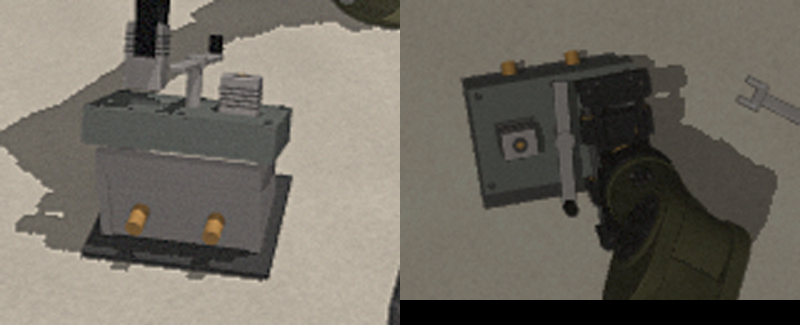

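```bash
cat > avg.py <<'E'
from h import *
import sys
np.set_printoptions(precision=4,suppress=True)
yaw,t=np.radians(9.9),np.radians(25)
ex=np.array([np.cos(t)*np.cos(yaw),np.cos(t)*np.sin(yaw),np.sin(t)]);ey=np.array([-np.sin(yaw),np.cos(yaw),0]);n=np.cross(ex,ey)
F=np.c_[ex,ey,n];P=[];D=[];Rv=[];f=[]
for i in range(int(sys.argv[1])):
    im=ctrl.get_image("scene");s=ctrl.get_state();P.append(s["position"]);Rv.append(s["tool_rot"]);f.append(s["ft_force"]);D.append(np.where(im["depth"]>0,im["depth"],np.nan))
P=np.array(P);m=P.mean(0);C=R.from_rotvec(Rv).mean().as_matrix()
print("t",s["time"],"tcp",m,"sd",P.std(0),"force(face axes)",np.mean(f,0)@F,"w",s["grip_width"],s["grip_force"])
q=(m-[.5878,-.1043,.135])@F*1000
print("tcp face mm",q,"-> cart dx,dy,h",q-[0,-48.3,46.3])
T=np.c_[ey,ex,-n];print("tool vs face rotvec deg (tool axes)",np.degrees(R.from_matrix(T.T@C).as_rotvec()))
im["depth"]=np.nanmedian(D,0);np.nan_to_num(im["depth"],copy=False)
W=cloud(im);np.save("scene_avg.npy",W);q=(W-[.5893,-.104,.135])@F*1000;col=im["color"]
for nm,cy,lo in(("res",50,4),("cart",-50,float(sys.argv[2]) if len(sys.argv)>2 else 14)):
    k=(abs(q[...,1]-cy)<27)&(abs(q[...,0])<28)&(q[...,2]>lo)&(q[...,2]<lo+30)
    z=q[k];print(nm,len(z),"lo",np.percentile(z,3,axis=0),"hi",np.percentile(z,97,axis=0),"med",np.median(z,0))
E
python3 avg.py 8
```

```text
t 9.4 tcp [ 0.5715 -0.159   0.1883] sd [0.0001 0.0002 0.0005] force(face axes) [-0.964   0.361  -2.1007] w 0.3665971355552091 39.31295066657185
tcp face mm [ -0.4884 -51.0482  59.0687] -> cart dx,dy,h [-0.4884 -2.7482 12.7687]
tool vs face rotvec deg (tool axes) [-0.2484 -0.1005  0.0547]
res 200 lo [-5.8909 30.5294  5.0794] hi [17.6842 69.3812 33.1555] med [16.4354 51.7214 18.8633]
cart 187 lo [ -8.2292 -70.0969  16.4454] hi [ 16.8803 -32.7805  42.735 ] med [ 15.0363 -49.0652  29.3287]
```

```bash
python3 -m inch '[{"slide":[0.008,0.003,0],"angular":[0,0,0],"claw":-1},{"slide":[0.008,0.003,0.02],"angular":[0,0,0],"claw":-1},{"slide":[0.008,0.003,0.035],"angular":[0,0,0],"claw":-1},{"slide":[0.008,0.003,0.05],"angular":[0,0,0],"claw":-1},{"slide":[0.008,0.003,0.06],"angular":[0,0,0],"claw":-1},{"slide":[0.008,0.003,0.068],"angular":[0,0,0],"claw":-1},{"slide":[0.008,0.003,0.068],"angular":[0,0,0],"claw":-1},{"slide":[0.008,0.003,0.068],"angular":[0,0,0],"claw":-1}]'; python3 avg.py 4 4
```

```text
time: 10.2
position: [0.5789, -0.1554, 0.1725]
tool_rot: [1.815, 2.156, 0.481]
ft_force: [-0.4, 0.6, -2.7]
grip_width: 0.366
grip_force: 39.3
t 10.4 tcp [ 0.579  -0.1555  0.1727] sd [0. 0. 0.] force(face axes) [-0.7385  0.0907 -2.2173] w 0.37143555048567467 39.31309817104193
tcp face mm [  0.0774 -48.8868  41.6007] -> cart dx,dy,h [ 0.0774 -0.5868 -4.6993]
tool vs face rotvec deg (tool axes) [-0.2106 -0.0756  0.0535]
res 198 lo [-6.6181 30.4734  5.0628] hi [18.5506 69.3305 32.9776] med [16.4204 51.3978 18.6821]
cart 197 lo [ -6.3818 -68.8654   5.0741] hi [ 18.2747 -30.5243  32.4133] med [ 15.262  -47.3189  18.9128]
```

```bash
python3 -m inch '[{"slide":[0,0,0.015],"angular":[0,0,0],"claw":-1},{"slide":[0,0,0.03],"angular":[0,0,0],"claw":-1},{"slide":[0,0,0.045],"angular":[0,0,0],"claw":-1},{"slide":[0,0,0.06],"angular":[0,0,0],"claw":-1},{"slide":[0,0,0.07],"angular":[0,0,0],"claw":-1},{"slide":[0,0,0.08],"angular":[0,0,0],"claw":-1},{"slide":[0,0,0.085],"angular":[0,0,0],"claw":-1},{"slide":[0,0,0.085],"angular":[0,0,0],"claw":-1}]'; python3 avg.py 4 4
```

```text
time: 11.2
position: [0.5878, -0.1538, 0.1531]
tool_rot: [1.815, 2.157, 0.481]
ft_force: [-0.1, -0.1, -2.6]
grip_width: 0.367
grip_force: 39.3
t 11.4 tcp [ 0.5879 -0.1539  0.1534] sd [0.     0.     0.0001] force(face axes) [-0.2908 -0.0114 -1.8621] w 0.36768429093314925 39.31315722416912
tcp face mm [  0.1157 -48.8881  20.2842] -> cart dx,dy,h [  0.1157  -0.5881 -26.0158]
tool vs face rotvec deg (tool axes) [-0.2048 -0.0724  0.0523]
res 201 lo [-4.9144 30.3926  5.0652] hi [18.4924 69.4415 33.1765] med [16.3991 52.0512 18.927 ]
cart 196 lo [-10.2009 -68.9085   5.2895] hi [ 24.8139 -30.2309  32.2592] med [ 15.9866 -45.542   19.0832]
```

```bash
python3 -m inch '[{"slide":[0,0,0.006],"angular":[0,0,0],"claw":-1},{"slide":[0,0,0.011],"angular":[0,0,0],"claw":-1},{"slide":[0,0,0.016],"angular":[0,0,0],"claw":-1},{"slide":[0,0,0.018],"angular":[0,0,0],"claw":-1},{"slide":[0,0,0.018],"angular":[0,0,0],"claw":-1}]'; python3 avg.py 3 4
```

```text
time: 11.9
position: [0.5896, -0.1536, 0.1494]
tool_rot: [1.815, 2.156, 0.481]
ft_force: [-2.1, 0.2, -0.1]
grip_width: 0.371
grip_force: 39.3
t 12.05 tcp [ 0.5896 -0.1535  0.1494] sd [0. 0. 0.] force(face axes) [-1.4025  0.8613  1.2489] w 0.36760455110646445 39.253893915520166
tcp face mm [  0.052  -48.8023  15.8655] -> cart dx,dy,h [  0.052   -0.5023 -30.4345]
tool vs face rotvec deg (tool axes) [-0.1937 -0.0617  0.0511]
res 200 lo [-6.7254 30.8142  4.8874] hi [18.7776 69.389  33.1725] med [16.2755 51.8726 18.6272]
cart 197 lo [-12.2881 -69.0502   5.5254] hi [ 25.5678 -30.3777  32.4459] med [ 16.1251 -44.5915  18.9878]
```

```bash
python3 -m inch '[{"slide":[0,0,0.005],"angular":[0,0,0],"claw":-1},{"slide":[0,0,0.01],"angular":[0,0,0],"claw":-1},{"slide":[0,0,0.01],"angular":[0,0,0],"claw":-1}]'; python3 avg.py 3 4|head -2
```

```text
time: 12.35
position: [0.5911, -0.1535, 0.1491]
tool_rot: [1.813, 2.156, 0.483]
ft_force: [-9.8, 1.5, 12.3]
grip_width: 0.364
grip_force: 39.9
t 12.5 tcp [ 0.5911 -0.1534  0.1491] sd [0. 0. 0.] force(face axes) [-3.7068  3.242  13.9382] w 0.37091316411438635 39.89783919649199
tcp face mm [  1.2346 -48.9652  14.9364] -> cart dx,dy,h [  1.2346  -0.6652 -31.3636]
```

```bash
python3 -m inch '[{"slide":[0,0,-0.008],"angular":[0,0,0],"claw":0.3},{"slide":[0,0,-0.008],"angular":[0,0,0],"claw":0.3},{"slide":[0,0,-0.008],"angular":[0,0,0],"claw":0.3},{"slide":[0,0,-0.008],"angular":[0,0,0],"claw":0.3},{"slide":[0,0,-0.008],"angular":[0,0,0],"claw":0.3},{"slide":[0,0,-0.1],"angular":[0,0,0],"claw":0.3},{"slide":[0,0,-0.25],"angular":[0,0,0],"claw":0.3},{"slide":[0,0,-0.4],"angular":[0,0,0],"claw":0.3},{"slide":[0,0,-0.5],"angular":[0,0,0],"claw":0.3},{"slide":[0,0,-0.5],"angular":[0,0,0],"claw":0.3}]'; python3 avg.py 5 4
python3 - <<'E'
from h import *
im=ctrl.get_image("scene");b=im["color"][150:280,210:370,::-1];cv2.imwrite("pics/seat.png",cv2.resize(b,(640,520),interpolation=cv2.INTER_CUBIC))
E
```

```text
time: 13.5
position: [0.5394, -0.1639, 0.2649]
tool_rot: [1.811, 2.149, 0.484]
ft_force: [0.5, -0.0, 0.2]
grip_width: 0.651
grip_force: 0.0
t 13.75 tcp [ 0.5382 -0.1622  0.2596] sd [0.0004 0.0005 0.0015] force(face axes) [-0.0863  0.4412 -0.2748] w 0.6507586020005041 0.0
tcp face mm [ -0.6329 -48.5391 137.7787] -> cart dx,dy,h [-0.6329 -0.2391 91.4787]
tool vs face rotvec deg (tool axes) [-0.177  -0.0555  0.0527]
res 200 lo [-6.4279 30.5457  4.8896] hi [18.1015 69.4506 33.3047] med [16.2916 51.5891 18.6231]
cart 202 lo [-10.0983 -68.9306   5.1477] hi [ 15.3874 -30.3689  33.103 ] med [ 13.0152 -46.9616  18.689 ]
```

View pics/seat.png

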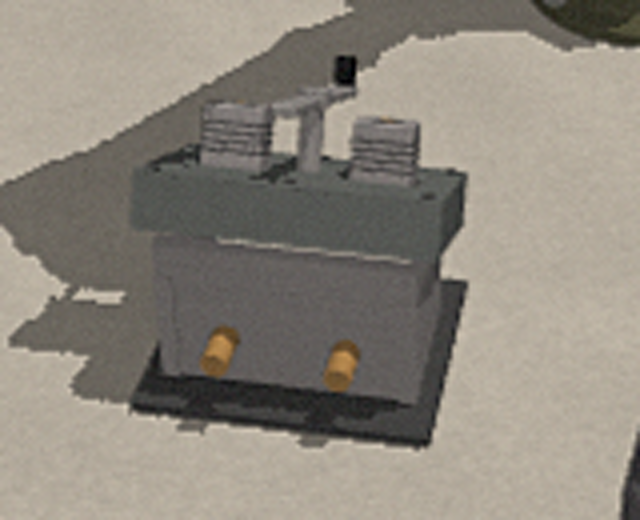

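```bash
cat > chk.py <<'E'
from h import *
np.set_printoptions(precision=2,suppress=True)
yaw,t=np.radians(9.9),np.radians(25)
ex=np.array([np.cos(t)*np.cos(yaw),np.cos(t)*np.sin(yaw),np.sin(t)]);ey=np.array([-np.sin(yaw),np.cos(yaw),0]);n=np.cross(ex,ey)
for c in("scene","top"):
    D=[]
    for i in range(5): im=ctrl.get_image(c);D.append(im["depth"])
    im["depth"]=np.median(D,0).astype(np.float32);save(im,c+"_chk");q=(cloud(im)-[.5893,-.104,.135])@np.c_[ex,ey,n]*1000
    for nm,cy in(("res",50),("cart",-50)):
        k=(abs(q[...,1]-cy)<17)&(abs(q[...,0])<24);z=q[k]
        a=z[(z[:,2]>5)&(z[:,2]<32)&(z[:,0]>5)];b=z[(z[:,2]>33)&(z[:,2]<50)&(abs(z[:,0])<14)]
        if len(a)>10: print(c,nm,"highface x: median",np.median(a[:,0]),"slope x/z",np.polyfit(a[:,2],a[:,0],1))
        if len(b)>10: print(c,nm,"top z",np.median(b[:,2]),len(b),"slope z/x",np.polyfit(b[:,0],b[:,2],1), "ext",b.min(0),b.max(0))
    for r in ctrl.outline_of("lever",c)[:1]:
        p=q[r["mask"]];p=p[(p[:,2]>38)&(p[:,2]<90)];print(c,"lever",p.min(0),p.max(0))
    k=(q[...,2]>56)&(q[...,2]<74)&(np.hypot(q[...,0],q[...,1])<100);p=q[k];print(c,"knob?",len(p),p.mean(0) if len(p) else"",p.min(0) if len(p) else"",p.max(0) if len(p) else "")
print(ctrl.get_state()["time"])
E
python3 chk.py
```

```text
scene res highface x: median 16.667303644490104 slope x/z [-0.   16.66]
scene res top z 38.66550815187023 17 slope z/x [ 0.01 38.69] ext [-13.18  34.28  38.28] [12.65 65.79 39.12]
scene cart highface x: median 13.023207475378875 slope x/z [-0.07 14.32]
scene cart top z 37.94900796955712 48 slope z/x [-0.14 38.75] ext [-13.43 -66.64  33.25] [ 13.66 -33.73  40.85]
scene lever [-76.64 -10.57  42.78] [70.7  13.22 70.87]
scene knob? 33 [-71.68   6.21  63.45] [-78.77  -1.84  56.03] [-66.11  12.78  70.87]
top res highface x: median 15.398798970176188 slope x/z [ 0.   15.25]
top res top z 37.15482682931501 109 slope z/x [-0.01 37.18] ext [-13.97  33.23  33.17] [13.94 66.93 40.67]
top lever [-83.37 -10.31  42.36] [67.71 14.04 72.79]
top knob? 33 [-72.34   6.6   66.88] [-85.57  -2.85  56.1 ] [-0.37 13.72 72.79]
14.4
```

```bash
python3 -m inch '[{"slide":[0,0,0.15],"angular":[0,0,0],"claw":0.3},{"slide":[0,0,0.3],"angular":[0,0,0],"claw":0.3},{"slide":[0,0,0.42],"angular":[0,0,0],"claw":0.3},{"slide":[0,0,0.48],"angular":[0,0,0],"claw":0.3},{"slide":[0,0,0.48],"angular":[0,0,0],"claw":0.3},{"slide":[0,0,0.48],"angular":[0,0,0],"claw":-1},{"slide":[0,0,0.48],"angular":[0,0,0],"claw":-1},{"slide":[0,0,0.48],"angular":[0,0,0],"claw":-1},{"slide":[0,0,0.48],"angular":[0,0,0],"claw":-1},{"slide":[0,0,0.48],"angular":[0,0,0],"claw":-1}]' 15; python3 -m inch '[{"slide":[0,0,0],"angular":[0,0,0],"claw":-1},{"slide":[0,0,0],"angular":[0,0,0],"claw":-1}]'; python3 avg.py 3 4|head -4
```

```text
time: 15.4
position: [0.5889, -0.1541, 0.1527]
tool_rot: [1.814, 2.155, 0.482]
ft_force: [-2.3, -0.1, 4.4]
grip_width: 0.366
grip_force: 14.9
time: 15.6
position: [0.589, -0.1542, 0.1527]
tool_rot: [1.814, 2.155, 0.482]
ft_force: [-4.0, 0.7, 5.7]
grip_width: 0.365
grip_force: 14.9
t 15.75 tcp [ 0.589  -0.1541  0.1527] sd [0. 0. 0.] force(face axes) [-0.2722 -0.0583  7.8393] w 0.36689911884072246 14.945415928959846
tcp face mm [  0.8056 -49.2934  19.1638] -> cart dx,dy,h [  0.8056  -0.9934 -27.1362]
tool vs face rotvec deg (tool axes) [-0.2743 -0.1111  0.051 ]
res 201 lo [-6.5446 30.8289  4.9719] hi [18.8874 69.478  33.5721] med [16.2938 51.6298 18.9582]
```

```bash
python3 -m inch '[{"slide":[0,-0.004,0.0],"angular":[0,0,0],"claw":-1},{"slide":[0,-0.008,0.0],"angular":[0,0,0],"claw":-1},{"slide":[0,-0.012,0.002],"angular":[0,0,0],"claw":-1},{"slide":[0,-0.013,0.002],"angular":[0,0,0],"claw":-1}]'; python3 avg.py 3 4
```

```text
time: 16.15
position: [0.5882, -0.1543, 0.1524]
tool_rot: [1.811, 2.152, 0.485]
ft_force: [0.7, 1.0, 6.9]
grip_width: 0.367
grip_force: 15.0
t 16.3 tcp [ 0.5883 -0.1543  0.1524] sd [0. 0. 0.] force(face axes) [3.3165 1.3147 7.1895] w 0.3641965891781535 14.97471721842885
tcp face mm [ -0.0099 -49.3316  19.2475] -> cart dx,dy,h [ -0.0099  -1.0316 -27.0525]
tool vs face rotvec deg (tool axes) [-0.5105 -0.1722  0.021 ]
res 201 lo [-5.4721 30.685   4.9556] hi [18.6407 69.3295 33.13  ] med [16.3784 52.0713 18.9923]
cart 198 lo [-11.2142 -69.0015   5.1587] hi [ 25.1195 -30.2179  32.5423] med [ 15.5527 -45.2028  19.0042]
```

```bash
python3 -m inch '[{"slide":[0,-0.006,0.0],"angular":[0,0,0],"claw":-1},{"slide":[0,-0.012,0.0],"angular":[0,0,0],"claw":-1},{"slide":[0,-0.012,0.0],"angular":[0,0,0],"claw":-1}]'; python3 avg.py 3 4|head -3; python3 -m inch '[{"slide":[0,-0.004,0],"angular":[0,0,0],"claw":0.3},{"slide":[0,0,0],"angular":[0,0,0],"claw":0.3},{"slide":[0,0.006,0],"angular":[0,0,0],"claw":0.3},{"slide":[0,0.006,0],"angular":[0,0,0],"claw":0.3},{"slide":[0,0.006,0],"angular":[0,0,0],"claw":0.3},{"slide":[0,0.006,-0.1],"angular":[0,0,0],"claw":0.3},{"slide":[0,0.006,-0.25],"angular":[0,0,0],"claw":0.3},{"slide":[0,0.006,-0.4],"angular":[0,0,0],"claw":0.3},{"slide":[0,0.006,-0.5],"angular":[0,0,0],"claw":-1},{"slide":[0,0.006,-0.5],"angular":[0,0,0],"claw":-1}]'; python3 chk.py
```

```text
time: 16.6
position: [0.5874, -0.1545, 0.1521]
tool_rot: [1.809, 2.149, 0.487]
ft_force: [6.7, 1.6, 4.5]
grip_width: 0.367
grip_force: 15.0
t 16.75 tcp [ 0.5874 -0.1545  0.1521] sd [0. 0. 0.] force(face axes) [7.8683 0.3324 2.2891] w 0.3670680339648051 14.984776340425014
tcp face mm [ -1.0011 -49.4053  19.332 ] -> cart dx,dy,h [ -1.0011  -1.1053 -26.968 ]
tool vs face rotvec deg (tool axes) [-0.7082 -0.2328  0.0091]
time: 17.75
position: [0.5328, -0.165, 0.2665]
tool_rot: [1.811, 2.15, 0.483]
ft_force: [1.3, -1.2, 0.5]
grip_width: 0.544
grip_force: 0.0
scene res highface x: median 16.78795078228918 slope x/z [-0.   16.72]
scene res top z 38.54649524755416 20 slope z/x [-0.03 38.38] ext [-12.03  34.07  33.78] [13.99 66.   38.99]
scene cart highface x: median 13.965911015741868 slope x/z [-0.03 14.52]
scene cart top z 38.41052101435838 37 slope z/x [-0.17 39.11] ext [-12.66 -66.94  33.32] [ 13.95 -33.33  39.86]
scene lever [-415.11  -59.03   39.58] [70.78 13.25 70.85]
scene knob? 32 [-71.91   6.39  63.66] [-78.37  -1.8   56.55] [-66.02  12.63  70.85]
top res highface x: median 15.257934439668205 slope x/z [-0.01 15.43]
top res top z 37.807477456600516 113 slope z/x [-0.03 37.76] ext [-13.82  33.07  34.5 ] [13.73 66.96 42.92]
top cart top z 37.34715539885568 12 slope z/x [-0.27 35.07] ext [-13.35 -65.4   35.09] [ -7.66 -33.59  41.83]
top lever [-85.15 -10.59  42.76] [68.1  14.55 71.9 ]
top knob? 36 [-68.3    6.48  65.83] [-85.15  -5.22  56.08] [ 7.03 14.26 71.9 ]
18.35
```

```bash
python3 -c "
from h import *
s=ctrl.get_state();print(s['joint_positions'].round(3),s['grip_width'])"; python3 avg.py 2|head -4
```

```text
[ 0.353 -0.155  0.04   1.974 -0.273  0.963  0.681] 0.038827982480005144
t 18.45 tcp [ 0.5322 -0.1634  0.2619] sd [0.     0.     0.0001] force(face axes) [-0.3228  0.1832 -0.695 ] w 0.014834833677637927 0.0
tcp face mm [ -5.1961 -48.6415 142.492 ] -> cart dx,dy,h [-5.1961 -0.3415 96.192 ]
tool vs face rotvec deg (tool axes) [-0.179  -0.0574  0.0497]
res 201 lo [-6.5703 30.5801  5.1446] hi [19.0212 69.3524 33.2046] med [16.5661 51.7211 18.9158]avg.py:14: RuntimeWarning: All-NaN slice encountered
  im["depth"]=np.nanmedian(D,0);np.nan_to_num(im["depth"],copy=False)
```

```bash
python3 -m inch '[{"slide":[0.22,-0.29,0.1],"angular":[0,0,0.5],"claw":0},{"slide":[0.22,-0.29,0.1],"angular":[0,0,1],"claw":0},{"slide":[0.22,-0.29,0.1],"angular":[0,0,1],"claw":0},{"slide":[0.22,-0.29,0.1],"angular":[0,0,1],"claw":0},{"slide":[0.22,-0.29,0.1],"angular":[0,0,1],"claw":0},{"slide":[0.22,-0.29,0.1],"angular":[0,0,1],"claw":0}]'; python3 -m inch '[{"slide":[0,0,0],"angular":[0,0,1],"claw":0},{"slide":[0,0,0],"angular":[0,0,1],"claw":0},{"slide":[0,0,0],"angular":[0,0,1],"claw":0},{"slide":[0,0,0],"angular":[0,0,1],"claw":0},{"slide":[0,0,0],"angular":[0,0,1],"claw":0}]';python3 -m inch '[{"slide":[0,0,0],"angular":[0,0,1],"claw":0},{"slide":[0,0,0],"angular":[0,0,1],"claw":0},{"slide":[0,0,0],"angular":[0,0,1],"claw":0},{"slide":[0,0,0],"angular":[0,0,1],"claw":0},{"slide":[0,0,0],"angular":[0,0,1],"claw":0},{"slide":[0,0,0],"angular":[0,0,1],"claw":0}]'; python3 avg.py 2 2>&1|grep -v Warn|head -3;  python3 -c "
from h import *
s=ctrl.get_state();print(s['joint_positions'].round(3),s['grip_width'])"
```

```text
time: 19.05
position: [0.4688, -0.1189, 0.209]
tool_rot: [2.373, 1.66, 0.586]
ft_force: [-1.1, -0.2, 0.2]
grip_width: 0.454
grip_force: 0.0
time: 19.55
position: [0.4689, -0.1189, 0.2089]
tool_rot: [2.813, 1.021, 0.659]
ft_force: [0.3, -0.5, 0.5]
grip_width: 0.499
grip_force: 0.0
time: 20.15
position: [0.4687, -0.1187, 0.2087]
tool_rot: [-3.02, -0.265, -0.675]
ft_force: [1.1, 0.2, -0.3]
grip_width: 0.5
grip_force: 0.0
  im["depth"]=np.nanmedian(D,0);np.nan_to_num(im["depth"],copy=False)
t 20.25 tcp [ 0.4687 -0.1187  0.2087] sd [0. 0. 0.] force(face axes) [ 0.0083  0.0883 -0.837 ] w 0.49750413921078396 0.0
tcp face mm [-77.4279   6.3346 117.4073] -> cart dx,dy,h [-77.4279  54.6346  71.1073]
[ 0.603 -0.294 -0.212  2.187 -0.374  0.894 -0.824] 0.49750413921078396
```

```bash
python3 -m inch '[{"slide":[0,0,0.1],"angular":[0,0,0],"claw":0},{"slide":[0,0,0.17],"angular":[0,0,0],"claw":0},{"slide":[0,0,0.21],"angular":[0,0,0],"claw":0},{"slide":[0,0,0.21],"angular":[0,0,0],"claw":0}]'; python3 avg.py 2 2>&1|grep -v -i warn|sed -n 2,4p;  python3 - <<'E'
from h import *
print(ctrl.get_state()['joint_positions'].round(3))
ims=[]
for c,(r0,r1,c0,c1) in(("scene",(140,270,210,370)),("top",(150,270,280,440))):
    im=ctrl.get_image(c)
    b=im["color"][r0:r1,c0:c1,::-1];ims.append(cv2.resize(b,(400,325),interpolation=cv2.INTER_CUBIC))
cv2.imwrite("pics/knob.png",np.hstack(ims))
E
```

```text
time: 20.65
position: [0.4901, -0.1142, 0.1597]
tool_rot: [-3.019, -0.262, -0.671]
ft_force: [-0.2, -0.5, -0.1]
grip_width: 0.499
grip_force: 0.0
t 20.75 tcp [ 0.4907 -0.1148  0.1611] sd [0.0002 0.0001 0.0004] force(face axes) [-0.5096  0.2747  0.2408] w 0.49765908712502765 0.0
tcp face mm [-77.3352   6.3715  64.8716] -> cart dx,dy,h [-77.3352  54.6715  18.5716]
tool vs face rotvec deg (tool axes) [-0.1706  0.1058 90.0169]
[ 0.589 -0.199 -0.243  2.215 -0.377  0.764 -0.83 ]
```

View pics/knob.png

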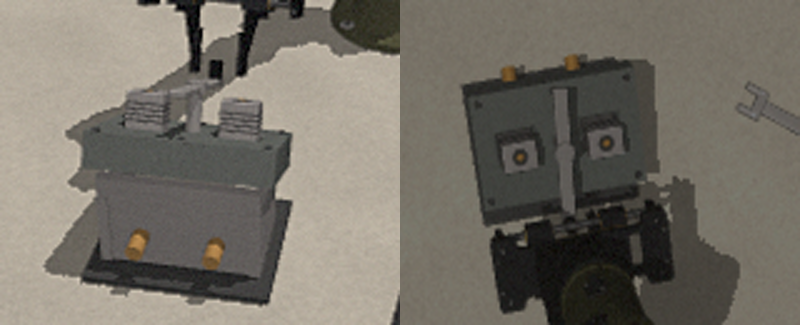

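```bash
python3 -m inch '[{"slide":[0,0,0],"angular":[0,0,0],"claw":-1},{"slide":[0,0,0],"angular":[0,0,0],"claw":-1},{"slide":[0,0,0],"angular":[0,0,0],"claw":-1},{"slide":[0,0,0],"angular":[0,0,0],"claw":-1},{"slide":[0,0,0],"angular":[0,0,0],"claw":-1},{"slide":[0,0,0],"angular":[0,0,0],"claw":-1},{"slide":[0,0,0],"angular":[0,0,0],"claw":-1},{"slide":[0,0,0],"angular":[0,0,0],"claw":-1}]' 12; python3 avg.py 2 2>&1|grep -v -i warn|sed -n 2,4p
```

```text
time: 21.65
position: [0.4907, -0.1151, 0.1613]
tool_rot: [-3.02, -0.259, -0.675]
ft_force: [-1.0, -1.1, 1.5]
grip_width: 0.175
grip_force: 12.0
t 21.75 tcp [ 0.4907 -0.1151  0.1613] sd [0. 0. 0.] force(face axes) [-0.3756 -0.8216  2.2755] w 0.17648549018533122 12.00209990143776
tcp face mm [-77.2372   6.0495  65.0073] -> cart dx,dy,h [-77.2372  54.3495  18.7073]
tool vs face rotvec deg (tool axes) [-0.2321  0.0956 90.0606]
```

Knob gripped (≈15 mm). Swing the first 30°.

```bash
python3 -m inch '[{"slide":[-0.001,0.027,0],"angular":[0,0,-0.167],"claw":-1},{"slide":[0.001,0.054,0],"angular":[0,0,-0.333],"claw":-1},{"slide":[0.005,0.081,0],"angular":[0,0,-0.5],"claw":-1},{"slide":[0.011,0.108,0],"angular":[0,0,-0.667],"claw":-1},{"slide":[0.02,0.134,0],"angular":[0,0,-0.833],"claw":-1},{"slide":[0.03,0.158,0],"angular":[0,0,-1],"claw":-1},{"slide":[0.03,0.158,0],"angular":[0,0,-1],"claw":-1}]'; python3 avg.py 2 2>&1|grep -v -i warn|sed -n 2,4p
```

```text
time: 22.45
position: [0.5037, -0.1539, 0.1642]
tool_rot: [2.814, 1.018, 0.657]
ft_force: [-5.3, -3.8, 4.1]
grip_width: 0.177
grip_force: 12.0
t 22.55 tcp [ 0.5035 -0.1536  0.1641] sd [0.0001 0.0001 0.    ] force(face axes) [-3.2082 -2.7041  5.4462] w 0.17825196288103026 12.001251876354218
tcp face mm [-70.6635 -34.1158  65.0928] -> cart dx,dy,h [-70.6635  14.1842  18.7928]
tool vs face rotvec deg (tool axes) [-0.1857 -0.0353 60.1961]
```

```bash
python3 -m inch '[{"slide":[-0.001,0.027,0],"angular":[0,0,-0.167],"claw":-1},{"slide":[0.001,0.054,0],"angular":[0,0,-0.333],"claw":-1},{"slide":[0.006,0.081,0],"angular":[0,0,-0.5],"claw":-1},{"slide":[0.012,0.108,0],"angular":[0,0,-0.667],"claw":-1},{"slide":[0.021,0.134,0],"angular":[0,0,-0.833],"claw":-1},{"slide":[0.032,0.158,0],"angular":[0,0,-1],"claw":-1},{"slide":[0.032,0.158,0],"angular":[0,0,-1],"claw":-1}]'; python3 avg.py 2 2>&1|grep -v -i warn|sed -n 2,4p
```

```text
time: 23.25
position: [0.5324, -0.181, 0.1754]
tool_rot: [2.376, 1.655, 0.582]
ft_force: [-3.7, -5.8, 1.1]
grip_width: 0.175
grip_force: 12.0
t 23.35 tcp [ 0.5322 -0.1809  0.1754] sd [0. 0. 0.] force(face axes) [-3.7594 -5.7105  2.6612] w 0.17395488860427916 12.003116011619568
tcp face mm [-44.4993 -65.8953  65.3033] -> cart dx,dy,h [-44.4993 -17.5953  19.0033]
tool vs face rotvec deg (tool axes) [-0.1953 -0.2149 30.2285]
```

```bash
python3 -m inch '[{"slide":[0.002,0.027,0],"angular":[0,0,-0.167],"claw":-1},{"slide":[0.006,0.054,0],"angular":[0,0,-0.333],"claw":-1},{"slide":[0.012,0.081,0],"angular":[0,0,-0.5],"claw":-1},{"slide":[0.019,0.108,0],"angular":[0,0,-0.667],"claw":-1},{"slide":[0.028,0.134,0],"angular":[0,0,-0.833],"claw":-1},{"slide":[0.038,0.158,0],"angular":[0,0,-1],"claw":-1},{"slide":[0.038,0.158,0],"angular":[0,0,-1],"claw":-1}]'; python3 avg.py 2 2>&1|grep -v -i warn|sed -n 2,4p
```

```text
time: 24.05
position: [0.5701, -0.1887, 0.1924]
tool_rot: [1.816, 2.149, 0.475]
ft_force: [2.1, -10.5, -3.7]
grip_width: 0.178
grip_force: 12.0
t 24.15 tcp [ 0.5699 -0.1887  0.1924] sd [0. 0. 0.] force(face axes) [ -0.4534 -11.2454  -3.6871] w 0.17322222552935562 12.003667652606964
tcp face mm [ -4.8631 -80.0986  65.5521] -> cart dx,dy,h [ -4.8631 -31.7986  19.2521]
tool vs face rotvec deg (tool axes) [-0.2725 -0.5065  0.2847]
```

```bash
python3 -m inch '[{"slide":[-0.008,0.008,0],"angular":[0,0,-0.04],"claw":-1},{"slide":[-0.008,0.016,0],"angular":[0,0,-0.08],"claw":-1},{"slide":[-0.008,0.024,0],"angular":[0,0,-0.12],"claw":-1},{"slide":[-0.008,0.03,0],"angular":[0,0,-0.13],"claw":-1},{"slide":[-0.008,0.03,0],"angular":[0,0,-0.13],"claw":-1}]'; python3 avg.py 2 2>&1|grep -v -i warn|sed -n 2,4p
```

```text
time: 24.65
position: [0.5752, -0.1882, 0.1947]
tool_rot: [1.74, 2.206, 0.46]
ft_force: [-4.3, -8.4, -0.3]
grip_width: 0.178
grip_force: 12.0
t 24.75 tcp [ 0.5752 -0.1882  0.1946] sd [0. 0. 0.] force(face axes) [-4.901  -6.3207  1.8926] w 0.17254765066576813 12.001412361860275
tcp face mm [  0.8983 -80.4432  65.3936] -> cart dx,dy,h [  0.8983 -32.1432  19.0936]
tool vs face rotvec deg (tool axes) [-0.0543 -0.3204 -3.6247]
```

```bash
python3 -m inch '[{"slide":[0,0.008,0],"angular":[0,0,0],"claw":-1},{"slide":[0,0.016,0],"angular":[0,0,0],"claw":-1},{"slide":[0,0.016,0],"angular":[0,0,0],"claw":-1}]'; python3 avg.py 2 2>&1|grep -v -i warn|sed -n 2,4p
```

```text
time: 25.05
position: [0.5756, -0.1882, 0.1946]
tool_rot: [1.745, 2.21, 0.455]
ft_force: [-13.6, -9.4, 3.3]
grip_width: 0.176
grip_force: 12.0
t 25.15 tcp [ 0.5755 -0.1882  0.1946] sd [0. 0. 0.] force(face axes) [-12.7816  -6.8542   8.2052] w 0.17601077710960628 12.006150260567665
tcp face mm [  1.1523 -80.5243  65.1801] -> cart dx,dy,h [  1.1523 -32.2243  18.8801]
tool vs face rotvec deg (tool axes) [ 0.3022 -0.2355 -3.5557]
```

Against the stop (force rises, no movement). Release and retreat along the tool axis.

```bash
python3 -m inch '[{"slide":[0,-0.012,0],"angular":[0,0,0],"claw":0},{"slide":[0,-0.012,0],"angular":[0,0,0],"claw":0},{"slide":[0,-0.012,0],"angular":[0,0,0],"claw":0},{"slide":[0,-0.012,0],"angular":[0,0,0],"claw":0},{"slide":[0,-0.012,-0.1],"angular":[0,0,0],"claw":0},{"slide":[0,-0.012,-0.25],"angular":[0,0,0],"claw":0},{"slide":[0,-0.012,-0.4],"angular":[0,0,0],"claw":0},{"slide":[0,-0.012,-0.5],"angular":[0,0,0],"claw":0},{"slide":[0,-0.012,-0.5],"angular":[0,0,0],"claw":0},{"slide":[0,-0.012,-0.5],"angular":[0,0,0],"claw":0}]'; python3 chk.py
python3 - <<'E'
import cv2,numpy as np
o=[cv2.resize(cv2.imread(f"pics/{c}_chk.png")[140:270,x:x+160],(400,325),interpolation=cv2.INTER_CUBIC) for c,x in(("scene",210),("top",280))]
cv2.imwrite("pics/end.png",np.hstack(o))
E
```

```text
time: 26.15
position: [0.5255, -0.1927, 0.3092]
tool_rot: [1.734, 2.21, 0.466]
ft_force: [0.3, 1.0, -1.2]
grip_width: 0.499
grip_force: 0.0
scene res highface x: median 16.494846679478858 slope x/z [-0.03 17.15]
scene res top z 44.56546353023574 54 slope z/x [ 0.34 41.73] ext [-11.91  33.42  38.05] [12.95 65.99 49.72]
scene cart highface x: median 13.995422455229168 slope x/z [-0.02 14.3 ]
scene cart top z 39.79555413949102 68 slope z/x [-0.29 44.33] ext [-12.94 -65.82  33.2 ] [ 13.87 -33.2   49.86]Traceback (most recent call last):
  File "chk.py", line 15, in <module>
    p=q[r["mask"]];p=p[(p[:,2]>38)&(p[:,2]<90)];print(c,"lever",p.min(0),p.max(0))
                                                                ~~~~~^^^
    return umr_minimum(a, axis, None, out, keepdims, initial, where)
ValueError: zero-size array to reduction operation minimum which has no identity
```

View pics/end.png

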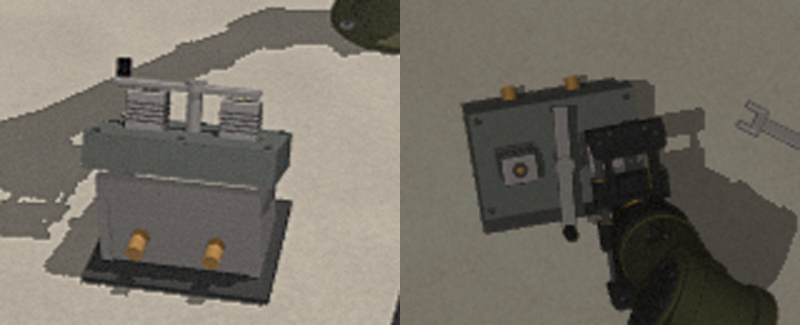

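Run:
```python
from h import *
yaw,t=np.radians(9.9),np.radians(25)
ex=np.array([np.cos(t)*np.cos(yaw),np.cos(t)*np.sin(yaw),np.sin(t)]);ey=np.array([-np.sin(yaw),np.cos(yaw),0]);n=np.cross(ex,ey)
im=ctrl.get_image("scene");q=(cloud(im)-[.5893,-.104,.135])@np.c_[ex,ey,n]*1000
p=q[(q[...,2]>44)&(q[...,2]<53)&(abs(q[...,0])<30)&(abs(q[...,1])<66)]
v,a=np.polyfit(p[:,1],p[:,0],1);print(len(p),"bar angle",v,a)
for nm in("reagent","vial1","wrench"): print(nm,[np.nanmedian(cloud(im)[r["mask"]],0).round(3) for r in ctrl.outline_of(nm,"scene")[:2]])
if abs(v)<.08: print(ctrl.close_job())
```

```text
164 bar angle 0.013852653232948802 7.265514254898031
reagent [array([0.779, 0.19 , 0.108]), array([0.667, 0.296, 0.028])]
vial1 [array([ 0.578, -0.127,  0.182]), array([0.668, 0.295, 0.032])]
wrench [array([ 0.629, -0.409,  0.007]), array([ 0.586, -0.053,  0.161])]
the job is handed in; nothing more can be done
None
```

The loose cartridge is fully home in the bay that was empty (bay2), the locking bar is against its stop at a measured 0.01 rad, the bottle, wrench and the one vial re-measured read where they were, and I handed the job in without seeing the judge's verdict.

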